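Unload the drilling jig

ROBOT

A 6-joint arm with a two-finger parallel gripper is mounted at the origin on the work surface. World frame = base frame: x ahead of the robot, y to its left, z up, the work surface at z = 0. Lengths are in m, angles in rad, forces in N, time in s.
With the tool pointing down it reaches from about 0.25 to 0.8 m from the base axis. Payload 8.5 kg.
Tool frame: the origin (TCP) lies on the centre line of the jaws, within the pads' length; the fingertips stand 25 mm ahead of it and the grasp point (between the pads) lies 6 mm ahead of it; z points along the fingers, y is the direction in which the jaws open and shut (so a half turn about z gives the same grasp; the last joint's range is limited). The gripper opens to 85 mm and grips with 20 to 120 N. Pads are 22 mm wide; open, the fingers measure 114 mm over their backs; the gripper's body (76 mm by 85 mm) begins 54 mm behind the grasp point. The pads swing forward as they close: fully open they stand 13 mm farther back than shut.
Start: joints at [1.216, 0.238, -0.013, 1.319, 0, 1.571], TCP at [0.182, 0.492, 0.256] pointing down, gripper open.
Joint ranges: [-2.66, 2.66], [-1.03, 1.9], [-1.14, 1.46], [-1.82, 2.27], [-1.45, 1.34], [-3.14, 3.14]. Speed limits (rad/s): [2.22, 2.22, 2.79, 3.14, 3.14, 3.14].

INTERFACE

Orientations are given as a rotation vector (axis times angle).
In Python, from plant import ctrl gives the robot as it stands.
- The arm moves only by the tool carry_out, never from a script. Its argument "steps" is one flat list of numbers, 7 for each row, row after row: the gripper's target within -1 to 1 (shut at 1, half-way at 0, fully open at -1), then the shift along the world's x, y, z in mm, then the turn, a rotation vector about the world's x, y, z in degrees. A call has 1 to 12 rows; each row is the pose to reach, as a shift and turn from the pose measured when the call began; what a row does not reach only later rows make up. A row lasts 1/12 s, in which the tool goes at most 41.7 mm and 7.16 degrees, less where a joint would pass 70% of its speed; a pose out of reach is approached as far as the arm can. A call with a gripper value outside its range is refused whole. The fingers move at their own pace and stop on an object; "squeeze" is the grip in N (left out, the last holds). Time passes only in rows, so rows that repeat a pose let the fingers close. It gives the time, the measured TCP pose, the force and the opening at its end, in the units of the state.
- ctrl.get_obs(): the state, without advancing time (a new reading comes with each control period).
- ctrl.camera(name): name is "scene" or "top" or "wrist"; returns the picture (384x512x3 uint8, red, green, blue); there is no depth.
- ctrl.camera_model(name): a dict with "intrinsics" (3x3 intrinsics, pixels), "R" (3x3) and "t" (3): a world point X has camera coordinates R X + t. Camera axes: x right, y down, z forward; pixel columns grow to the right and rows downward; lengths in m; the calibration is good to about 2 mm. The wrist camera is an equidistant fisheye: a pixel r from the principal point sees the ray r / f radians off the axis. A picture is of the moment at which its call begins: read the wrist's pose just before it. camera_model takes no time and is no camera call; for the wrist camera it gives the pose at the moment of the call.
- ctrl.hand_in(): hands the job in, once; it reports no verdict.
The state is a dict: "t": time; "joint_pos": joint angles; "dq": joint speeds; "joint_efforts": joint torques, N m; "position": TCP position; "tool_rot": TCP orientation; "wrist_force": force on the tool from outside, world axes, zero at the start; "ft_torque": the same for the moment, N m; "opening": opening from 0.0 (shut) to 1.0 (fully open).
Only numpy, scipy, OpenCV 4.12 (cv2) and the standard library are available. Lean on these libraries where they do the work, as an engineer would, in place of code of your own. Each camera call takes 0.05 s, during which the arm holds its last target.

TASK

Unload the drilling jig: take the template plate by its handle, lift it straight up until it is well clear of its two locating pins, keeping it level so that it neither cocks nor is forced against the pins, and lay it down gently, flat in the middle of the cork mat. Then slide the drilled wooden rail along its channel, without lifting it, until it rests against the end stop. Leave the other things on the bench where they are.

Things in the scene. Friction and masses are not known exactly. Their poses are not given: they have to be found in the camera images.
- jig: Drilling jig, fixed to the bench at a varying place and yaw: plywood board 150 (x) x 320 (y) x 15 mm thick, origin under its centre at bench height. A channel 54 mm wide runs along its y axis through its middle, between two wooden fences (10 mm wide, tops 25 mm above the bench). The +y end has the end stop, the -y end is open. The template station is at y = -70 mm.
- station (a point): Centre of the jig's template station (jig axes), 46 mm above the bench, level with the tops of four aluminium standoffs of 22 mm diameter at x +-54, y +-44 mm from here. The two at (-54, -44) and (+54, +44) mm carry steel locating pins of 12 mm diameter, tapered tops 38 mm above this point (84 mm above the bench).
- stop_face (a point): Point on the channel's centre line in the inner face of the end stop, a dark wooden block 74 mm wide and 13 mm thick, 50 mm high above the bench; this point is 25 mm above the bench, at y = +145 mm in the jig's frame. Jig axes: the rail is to be slid toward +y.
- template_grip (a point): Grip point in the handle of the loose aluminium template plate, over its centre of mass, 40 mm above its underside. Plate 140 (x) x 124 (y) x 12 mm, 0.4-0.65 kg, two 14 mm holes for the pins. Handle: dark wood, upright, 18 mm wide (x), 90 long (y), top 17 mm above this point, foot 28 mm below it. z up. At the start it sits on the standoffs, axes parallel to the jig's; to clear the pins it must rise 38 mm.
- rail_center (a point): Centre of the loose drilled rail, a wooden block 50 (x) x 120 (y, along the channel) x 25 mm high, about 0.12 kg, flat on the channel floor (underside 15, top 40 mm above the bench), 2 mm play on each side, slides freely. At the start it lies below the template plate. Resting against the end stop, this point is 60 mm short of the stop's face: at y = +85 mm in the jig's frame.
- mat: Cork mat, 220 x 220 x 6 mm thick, fixed flat on the bench at any place and yaw; origin at the centre of its underside.
- sanding_block: Cork sanding block 32 x 70 x 22 mm, lying loose on the jig's board outside the +x fence; leave it. Origin at the centre of its underside.
- tape_roll: Roll of masking tape lying flat, 96 mm across, 25 mm high, leave it. Origin at the centre of its underside.
- glue_bottle: White glue bottle 54 mm across, 150 mm high, leave it. Origin at the centre of its underside.
- tape_measure: Tape measure, 68 x 34 x 62 mm high, its tongue toward -x, leave it. Origin at the centre of its underside.
- try_square: Try square lying flat: wooden stock 22 (x) x 110 (y) x 18 mm, and a steel blade reaching 165 mm to -x at y = +40 mm; leave it. Origin under the stock's centre.
- pencil: Pencil 144 mm long along its x, 8 mm high, lying flat, leave it. Origin at the underside's centre.
- screwdriver: Screwdriver lying flat along its x, handle to -x, leave it.
Things that resemble listed ones, but are neither listed nor needed, are in the scene too. Of the things like the part that bears template_grip, leave any that is pink or purple; of the rest the larger one is meant.

How it is judged:
On the way, in this order (a step that is already met when the one before it is completed fails the run):
1. the template plate is lifted straight up, clear above both pins, still over its station and level (z of template_grip in the frame of jig above 0.132 m and horizontal distance between template_grip and station below 0.012 m and angle between template_grip's own z axis and vertical below 0.07 rad).
2. the template plate lies flat in the middle of the cork mat, released (horizontal distance between template_grip and mat below 0.035 m and z of template_grip in the frame of mat below 0.05 m and angle between template_grip's own z axis and vertical below 0.05 rad and contact force between the fingers and template below 0.1 N), for 0.2 s.
3. the rail has been slid against the end stop (y of rail_center in the frame of jig above 0.08 m and z of rail_center in the frame of jig below 0.032 m and x of rail_center in the frame of jig between -0.006 and 0.006 m and angle between rail_center's own z axis and vertical below 0.05 rad), for 0.1 s.
At the end, for the whole second after the job is handed in: The template plate lies flat (within 3 degrees) on the cork mat, its centre within 35 mm of the mat's centre, and the rail lies flat in the channel within 5 mm of touching the end stop; both released and at rest (all of step 3 and horizontal distance between template_grip and mat below 0.035 m and z of template_grip in the frame of mat below 0.05 m and angle between template_grip's own z axis and vertical below 0.05 rad and linear speed of each of template, rail below 0.02 m/s).
It fails at once if the template plate is tipped by more than 4 degrees (cocked) (angle between template_grip's own z axis and vertical above 0.07 rad).
It fails at once if the template plate is forced against the jig and its pins (over 30 N), or pulled sideways (over 12 mm off its station) before it is 8 mm clear above the pins (contact force between template and jig above 30 N or (z of template_grip in the frame of jig below 0.132 m and horizontal distance between template_grip and station between 0.012 and 0.08 m)).
It fails at once if the template plate is dropped (falls out of the fingers faster than 0.5 m/s) (contact force between the fingers and template below 0.1 N and linear speed of template above 0.5 m/s).
It fails at once if the rail is lifted more than 10 mm off the channel floor or tipped by more than 11 degrees (z of rail_center in the frame of jig above 0.0375 m or angle between rail_center's own z axis and vertical above 0.2 rad).
It fails at once if another thing on the bench is moved by more than 30 mm (distance of any of sanding_block, tape_roll, glue_bottle, tape_measure, try_square, pencil, screwdriver from where it was at the start of the episode above 0.03 m).
It also fails if it takes over 70 s, if anything falls off the work surface, if the arm or the gripper's body presses on something with over 40 N, if the wrist force passes 120 N, or if a joint passes its speed limit or range.

## Working session

There is one attempt and no reset: what is moved stays moved. The work goes in short steps, Python scripts to look and compute and a tool call to move; the robot and the scene stay as the last step left them, time stands still between calls to the robot, and variables do not carry over. Pictures are saved under pics/ and viewed, and the job is handed in when it is done.

Besides the shell and the picture viewer there is one more tool, called after "Request:" as name(argument=value, ...) on one line, values as JSON. carry_out: Moves the arm, as the interface text tells. Its arguments: {"type":"object","properties":{"steps":{"type":"array","items":{"type":"number"}},"squeeze":{"type":"number"}},"required":["steps"]}

```bash
mkdir -p pics; ls; python3 - <<'E'
from plant import ctrl
import cv2,numpy as np
o=ctrl.get_obs();print({k:np.round(v,3) for k,v in o.items()})
for n in["scene","top","wrist"]:
    m=ctrl.camera_model(n)
    im=ctrl.camera(n);cv2.imwrite(f"pics/{n}0.png",im[:,:,::-1])
    print(n,np.round(m["intrinsics"],1).tolist(),np.round(m["R"],4).tolist(),np.round(m["t"],4).tolist())
E
```

```text
pics
{'t': np.float64(0.0), 'joint_pos': array([ 1.216,  0.239, -0.014,  1.319, -0.   ,  1.571]), 'dq': array([ 0.001, -0.001,  0.   , -0.001,  0.   ,  0.002]), 'joint_efforts': array([-2.0000e-03, -5.3878e+01,  3.4644e+01,  1.8000e-02, -0.0000e+00,
        0.0000e+00]), 'position': array([0.182, 0.492, 0.256]), 'tool_rot': array([-5.540e-01, -3.092e+00,  2.000e-03]), 'wrist_force': array([-1.379,  0.7  , -0.347]), 'ft_torque': array([-0.049,  0.024, -0.023]), 'opening': np.float64(0.997)}
scene [[432.9, 0.0, 260.0], [0.0, 432.9, 190.3], [0.0, 0.0, 1.0]] [[-0.7662, 0.6424, -0.0123], [0.4335, 0.5027, -0.7479], [-0.4743, -0.5784, -0.6636]] [0.355, -0.1951, 1.6085]
top [[453.0, 0.0, 255.8], [0.0, 453.0, 189.3], [0.0, 0.0, 1.0]] [[0.0064, -0.9999, -0.0082], [-0.9977, -0.0059, -0.0676], [0.0675, 0.0086, -0.9977]] [0.0712, 0.5378, 1.3205]
wrist [[297.3, 0.0, 255.9], [0.0, 297.3, 190.3], [0.0, 0.0, 1.0]] [[0.3466, 0.938, 0.0002], [0.8901, -0.3289, 0.3155], [0.296, -0.1092, -0.9489]] [-0.5242, -0.0405, 0.3806]
```

View pics/top0.png

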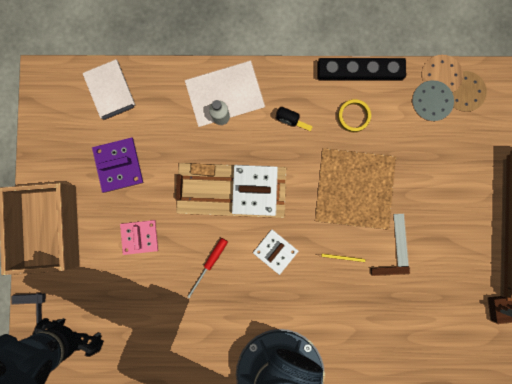

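View pics/scene0.png

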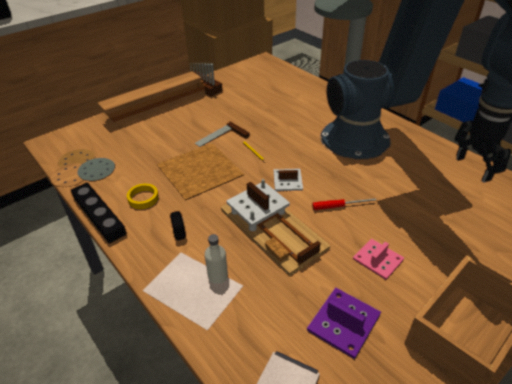

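View pics/wrist0.png

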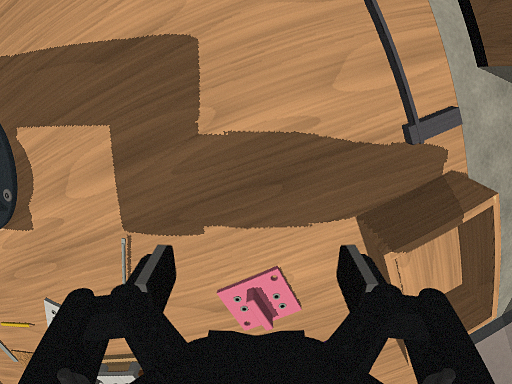

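Plates like the template are the silver one on the jig at top (256,190), a smaller silver one at (275,251), a purple one at (118,165) and a pink one at (139,237). The pink and purple ones are ruled out, and of the rest the one on the jig is larger and sits on the standoffs. I'll confirm it in an enlarged crop.

```bash
python3 - <<'E'
import cv2
im=cv2.imread("pics/top0.png")
cv2.imwrite("pics/topc.png",cv2.resize(im[150:230,165:295],None,fx=6,fy=6,interpolation=cv2.INTER_CUBIC))
cv2.imwrite("pics/topm.png",cv2.resize(im[140:235,305:405],None,fx=6,fy=6,interpolation=cv2.INTER_CUBIC))
im=cv2.imread("pics/scene0.png")
cv2.imwrite("pics/scenec.png",cv2.resize(im[170:275,210:335],None,fx=6,fy=5.7,interpolation=cv2.INTER_CUBIC))
E
```

```text
(no output)
```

View pics/topc.png

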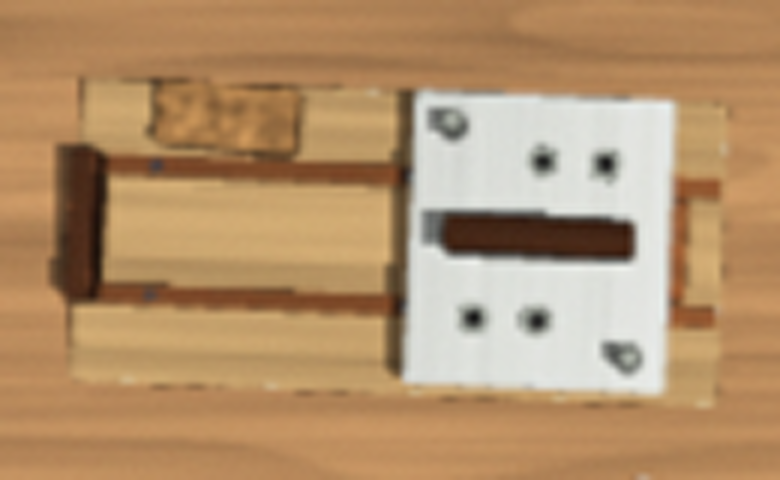

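View pics/topm.png

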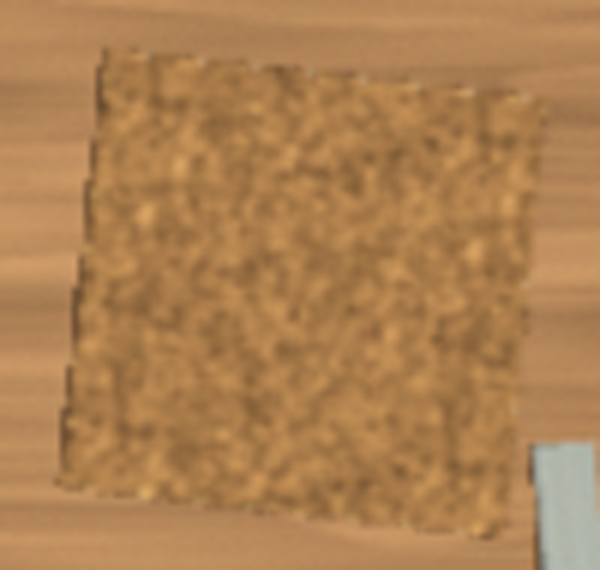

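View pics/scenec.png

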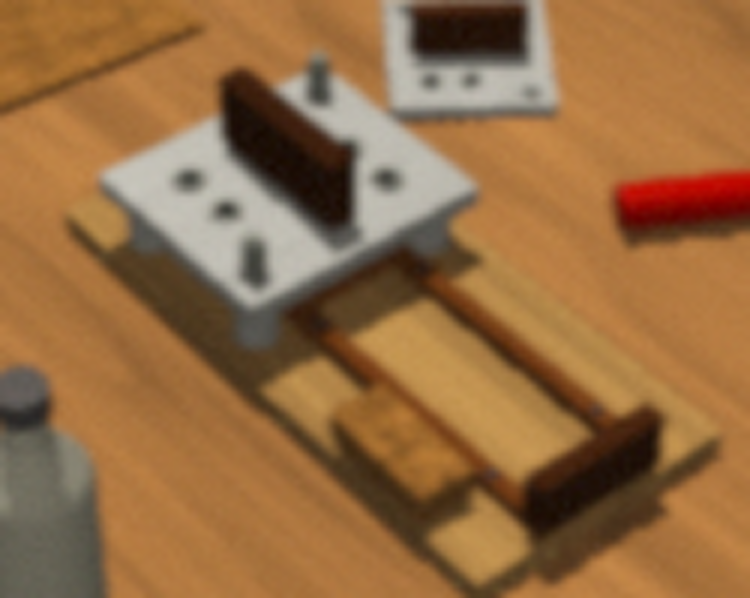

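The crop confirms it: the large silver plate sits on the two pins, with the end stop at left (world +y) and the sanding block on the +x side. The rail is hidden under the plate. Next I'll measure.

```bash
cat > h.py <<'E'
import numpy as np, cv2
from plant import ctrl
def ray(name,px,m=None):
    m=m or ctrl.camera_model(name);K=m["intrinsics"];px=np.asarray(px,float).reshape(-1,2)
    a=(px-[K[0,2],K[1,2]])/K[0,0]
    if name=="wrist":
        r=np.linalg.norm(a,axis=1)+1e-12
        d=np.c_[a*(np.sin(r)/r)[:,None],np.cos(r)]
    else: d=np.c_[a,np.ones(len(a))]
    R=np.array(m["R"]);return -R.T@m["t"], d@R
def onz(name,px,z,m=None):
    c,d=ray(name,px,m); return c+d*((z-c[2])/d[:,2])[:,None]
def crop(px,u0,v0,fx,fy=None):
    fy=fy or fx; px=np.array(px,float); return np.c_[u0+(px[:,0]+.5)/fx-.5, v0+(px[:,1]+.5)/fy-.5]
def rep(n,P):
    P=P[:,:2];c=P.mean(0); a=P[1]-P[0]; b=P[3]-P[0]
    print(n,np.round(c*1000,1),"sides",np.round(1000*np.linalg.norm(np.roll(P,-1,0)-P,axis=1),1),
      "dir01",np.round(np.degrees(np.arctan2(*(P[1]-P[0])[::-1])),1),"dir32",np.round(np.degrees(np.arctan2(*(P[2]-P[3])[::-1])),1),
      "dir03",np.round(np.degrees(np.arctan2(*(P[3]-P[0])[::-1])),1),"dir12",np.round(np.degrees(np.arctan2(*(P[2]-P[1])[::-1])),1))
E
python3 - <<'E'
from h import *
T=lambda p,z:onz("top",crop(p,165,150,6),z)
rep("plate",T([(413,90),(675,100),(663,393),(403,383)],.058))
rep("board",T([(80,78),(727,103),(713,403),(68,380)],.015))
rep("handle",T([(443,216),(634,222),(634,261),(443,255)],.103))
rep("mat",onz("top",crop([(102,50),(545,97),(497,537),(60,485)],305,140,6),.006))
S=lambda p,z:onz("scene",crop(p,210,170,6,5.7),z)
rep("plateS",S([(330,70),(478,188),(250,305),(100,178)],.058))
rep("matS",onz("scene",[(196,146),(243,175),(199,196),(157,170)],.006))
rep("handleS",S([(242,68),(353,147),(334,158),(222,82)],.103))
E
```

```text
plate [533.4  78.3] sides [125.8 140.4 123.9 140.5] dir01 -91.9 dir32 -91.8 dir03 178.6 dir12 177.9
board [536.1 148.9] sides [321.3 148.5 317.9 149.8] dir01 -91.9 dir32 -91.7 dir03 178.8 dir12 177.5
handle [531.5  77.8] sides [88.2 18.  88.1 18. ] dir01 -91.5 dir32 -91.5 dir03 -179.5 dir12 -179.8
mat [ 543.6 -220.1] sides [221.6 220.3 216.6 218.1] dir01 -95.8 dir32 -96.4 dir03 174.3 dir12 173.0
plateS [535.8  78.1] sides [118.3 137.1 118.7 141.4] dir01 87.2 dir32 89.2 dir03 -3.4 dir12 -3.2
matS [ 556.  -213.1] sides [243.  170.3 205.8 180.4] dir01 96.3 dir32 99.7 dir03 9.4 dir12 -3.1
handleS [534.6  75.3] sides [81.2 12.  79.3 14.5] dir01 91.1 dir32 92.8 dir03 8.9 dir12 1.4
```

```bash
cat >> h.py <<'E'
from scipy.spatial.transform import Rotation as Ro
def plan(p,yaw=-1.9):
    o=ctrl.get_obs();R=Ro.from_rotvec(o["tool_rot"]).as_matrix()
    best=None
    for s in(0,180):
        a=np.radians(yaw+s);y=np.array([np.cos(a),np.sin(a),0]);z=np.array([0,0,-1.]);x=np.cross(y,z)
        rv=np.degrees(Ro.from_matrix(np.c_[x,y,z]@R.T).as_rotvec())
        print("turn",np.round(rv,2))
    print("t",round(o["t"],2),"pos",np.round(o["position"]*1000,1),"shift",np.round(np.array(p)-o["position"]*1000,1),"F",np.round(o["wrist_force"],1),"op",round(o["opening"],3),"j",np.round(o["joint_pos"],2))
E
python3 - <<'E'
from h import *
plan([533,78,250])
E
```

```text
turn [ 4.000e-02 -6.000e-02 -7.157e+01]
turn [6.0000e-02 4.0000e-02 1.0843e+02]
t 0.15 pos [182.3 492.  255.8] shift [ 350.7 -414.    -5.8] F [0.7 0.3 0.3] op 1.001 j [ 1.22  0.24 -0.01  1.32 -0.    1.57]
```

Request:
carry_out(steps=[-1,30,-35,0,0,0,-6,-1,60,-70,0,0,0,-12,-1,90,-105,0,0,0,-18,-1,120,-140,0,0,0,-24,-1,150,-175,0,0,0,-30,-1,180,-210,0,0,0,-36,-1,210,-245,0,0,0,-42,-1,240,-280,0,0,0,-48,-1,270,-315,0,0,0,-54,-1,295,-350,0,0,0,-60,-1,325,-380,0,0,0,-66,-1,350,-414,0,0,0,-71.5], squeeze=40)

```text
t: 1.15
position: [0.5067, 0.109, 0.2557]
tool_rot: [-2.262, -2.179, 0.001]
wrist_force: [0.7, 0.8, 0.4]
opening: 0.997
```

```bash
python3 - <<'E'
from h import *
plan([533,78,190])
E
```

```text
turn [-0.01 -0.06  0.24]
turn [-1.0000e-01  1.0000e-02 -1.7976e+02]
t 1.15 pos [506.7 109.  255.7] shift [ 26.3 -31.  -65.7] F [0.7 0.8 0.4] op 0.997 j [ 0.21  0.23 -0.03  1.32  0.    1.82]
```

Request:
carry_out(steps=[-1,13,-15,-30,0,0,0.2,-1,26,-31,-55,0,0,0.2,-1,26,-31,-66,0,0,0.2,-1,26,-31,-66,0,0,0.2])

```text
t: 1.48
position: [0.5316, 0.0766, 0.1866]
tool_rot: [-2.258, -2.178, 0.008]
wrist_force: [-0.8, 0.2, 0.5]
opening: 1.003
```

```bash
python3 - <<'E'
from h import *
plan([533,78,190])
m=ctrl.camera_model("wrist");im=ctrl.camera("wrist")[:,:,::-1]
np.savez("w1.npz",R=m["R"],t=m["t"],intrinsics=m["intrinsics"])
cv2.imwrite("pics/w1.png",cv2.resize(im,None,fx=1.5,fy=1.5,interpolation=cv2.INTER_CUBIC))
E
```

```text
turn [ 0.03 -0.37  0.17]
turn [-5.9000e-01 -5.0000e-02 -1.7983e+02]
t 1.48 pos [531.6  76.6 186.6] shift [1.4 1.4 3.4] F [-0.8  0.2  0.5] op 1.003 j [ 0.14  0.3  -0.12  1.17  0.    1.75]
```

View pics/w1.png

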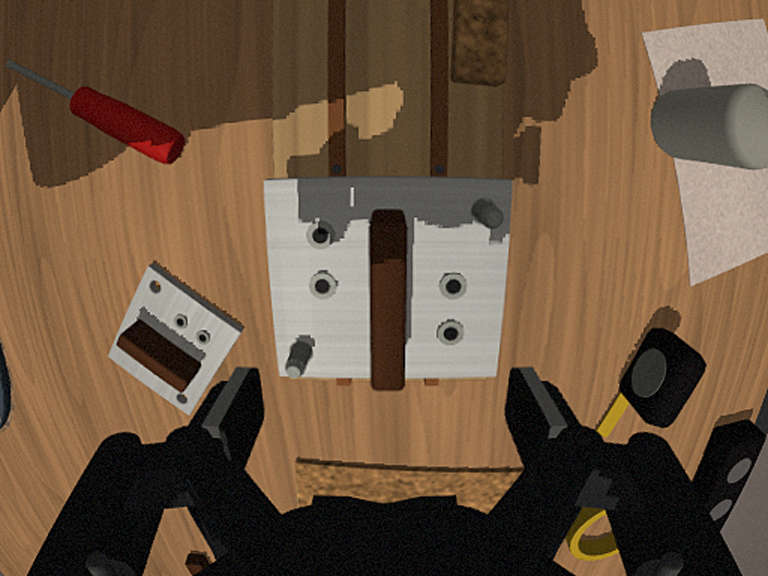

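The wrist view shows the plate's corners at about (264,179), (513,179), (498,378) and (277,379), with the handle's top from (388,210) to (388,389), all in enlarged pixels.

```bash
python3 - <<'E'
from h import *
m=dict(np.load("w1.npz"))
W=lambda p,z:onz("wrist",crop(p,0,0,1.5),z,m)
P=W([(264,179),(513,179),(498,378),(277,379)],.058);rep("plate",P)
P=W([(372,210),(405,210),(404,389),(371,389)],.103);rep("handle",P)
plan([533,78,92])
E
```

```text
plate [532.   75.4] sides [140.4 126.6 143.8 127.4] dir01 -1.9 dir32 -1.6 dir03 -92.9 dir12 -91.4
handle [532.   79.9] sides [15.  93.7 17.4 93.7] dir01 -1.9 dir32 -1.9 dir03 -92.9 dir12 -91.4
turn [ 0.01 -0.25  0.11]
turn [-4.0000e-01 -2.0000e-02 -1.7989e+02]
t 1.53 pos [531.9  77.4 188.4] shift [  1.1   0.6 -96.4] F [-0.8  0.1  0.4] op 1.001 j [ 0.14  0.29 -0.11  1.17  0.    1.75]
```

Request:
carry_out(steps=[-1,1,0.5,-25,0,-0.1,0,-1,1,0.5,-50,0,-0.1,0,-1,1,0.5,-70,0,-0.1,0,-1,1,0.5,-80,0,-0.1,0,-1,1,0.5,-88,0,-0.1,0,-1,1,0.5,-94,0,-0.1,0,-1,1,0.5,-96,0,-0.1,0,-1,1,0.5,-96,0,-0.1,0,-1,1,0.5,-96,0,-0.1,0,-1,1,0.5,-96,0,-0.1,0])

```text
t: 2.37
position: [0.5334, 0.078, 0.0932]
tool_rot: [-2.259, -2.181, 0.002]
wrist_force: [1.0, -0.4, -0.4]
opening: 0.999
```

```bash
python3 - <<'E'
from h import *
plan([532.7,77.8,92])
E
```

```text
turn [ 0.   -0.08  0.11]
turn [-1.3000e-01 -0.0000e+00 -1.7989e+02]
t 2.37 pos [533.4  78.   93.2] shift [-0.7 -0.2 -1.2] F [ 1.  -0.4 -0.4] op 0.999 j [ 0.15  0.37 -0.27  0.94  0.    1.75]
```

Request:
carry_out(steps=[0,0,0,-1,0,0,0,0,0,0,-1,0,0,0,0.3,0,0,-1,0,0,0,0.4,0,0,-1,0,0,0,0.5,0,0,-1,0,0,0,0.55,0,0,-1,0,0,0,0.6,0,0,-1,0,0,0,0.65,0,0,-1,0,0,0,0.7,0,0,-1,0,0,0,0.8,0,0,-1,0,0,0], squeeze=20)

```text
t: 3.2
position: [0.5332, 0.078, 0.0922]
tool_rot: [-2.259, -2.181, 0.002]
wrist_force: [-2.0, -0.2, 2.2]
opening: 0.208
```

```bash
python3 - <<'E'
from h import *
plan([532.7,77.8,92])
im=ctrl.camera("wrist")[:,:,::-1]
cv2.imwrite("pics/w2.png",cv2.resize(im,None,fx=1.5,fy=1.5,interpolation=cv2.INTER_CUBIC))
E
```

```text
turn [ 0.   -0.1   0.11]
turn [-1.5000e-01 -0.0000e+00 -1.7989e+02]
t 3.2 pos [533.2  78.   92.2] shift [-0.5 -0.2 -0.2] F [-2.  -0.2  2.2] op 0.208 j [ 0.15  0.37 -0.27  0.93  0.    1.75]
```

View pics/w2.png

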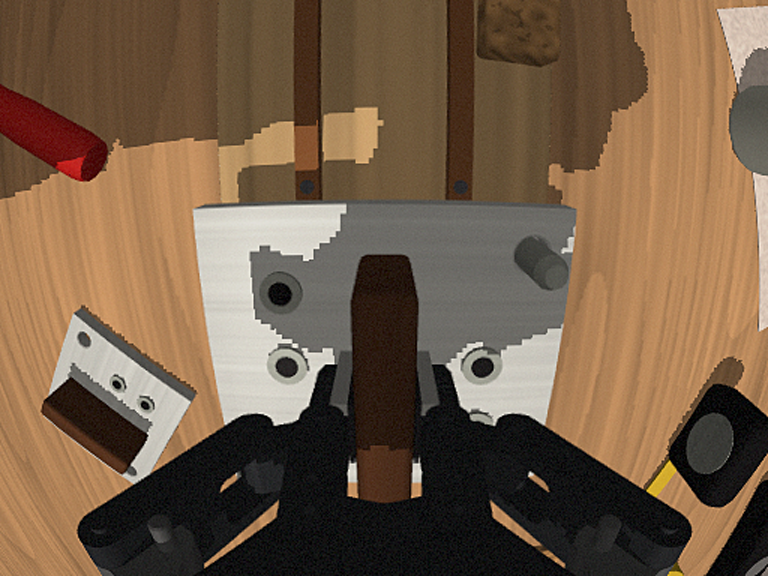

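The pads are on the handle, with an opening of 17.7 mm that matches its 18 mm width. I'll firm the grip and lift a little.

Request:
carry_out(steps=[1,0,0,0,0,0,0,1,0,0,0,0,0,0,1,0,0,0,0,0,0,1,0,0,2,0,0,0,1,0,0,4,0,0,0,1,0,0,6,0,0,0,1,0,0,6,0,0,0], squeeze=80)

```text
t: 3.83
position: [0.5333, 0.078, 0.0983]
tool_rot: [-2.259, -2.181, 0.002]
wrist_force: [0.5, -1.1, -4.4]
opening: 0.201
```

```bash
python3 - <<'E'
from h import *
plan([532.7,77.8,148])
E
```

```text
turn [ 0.   -0.1   0.11]
turn [-1.5000e-01 -0.0000e+00 -1.7989e+02]
t 3.83 pos [533.3  78.   98.3] shift [-0.6 -0.2 49.7] F [ 0.5 -1.1 -4.4] op 0.201 j [ 0.15  0.36 -0.26  0.95  0.    1.75]
```

Request:
carry_out(steps=[1,0,0,5,0,0,0,1,0,0,10,0,0,0,1,0,0,15,0,0,0,1,0,0,20,0,0,0,1,0,0,26,0,0,0,1,0,0,32,0,0,0,1,0,0,38,0,0,0,1,0,0,45,0,0,0,1,0,0,52,0,0,0,1,0,0,60,0,0,0,1,0,0,60,0,0,0,1,0,0,60,0,0,0])

```text
t: 4.83
position: [0.5337, 0.078, 0.1589]
tool_rot: [-2.26, -2.182, 0.001]
wrist_force: [0.4, 0.2, -5.1]
opening: 0.201
```

```bash
python3 - <<'E'
from h import *
plan([543.6,-220,158])
im=ctrl.camera("scene")[:,:,::-1]
cv2.imwrite("pics/s2.png",cv2.resize(im[100:300,160:360],None,fx=3,fy=3,interpolation=cv2.INTER_CUBIC))
im=ctrl.camera("wrist")[:,:,::-1]
cv2.imwrite("pics/w3.png",im)
E
```

```text
turn [-0.01 -0.03  0.11]
turn [-5.0000e-02  1.0000e-02 -1.7989e+02]
t 4.83 pos [533.7  78.  158.9] shift [   9.9 -298.    -0.9] F [ 0.4  0.2 -5.1] op 0.201 j [ 0.15  0.31 -0.17  1.09  0.    1.75]
```

View pics/s2.png

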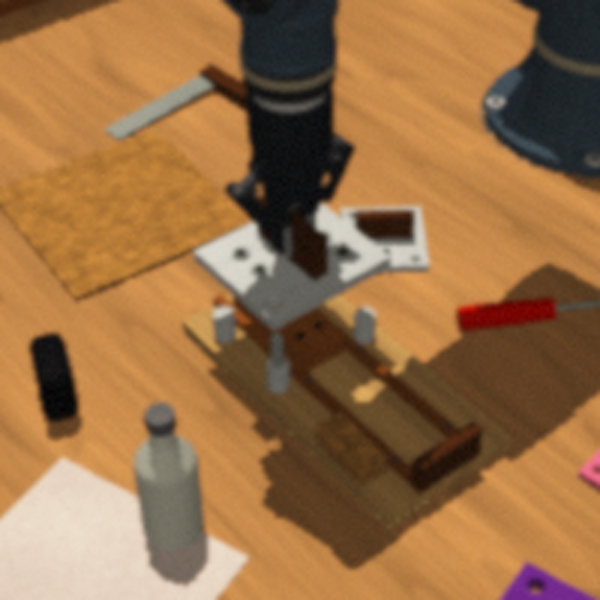

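View pics/w3.png

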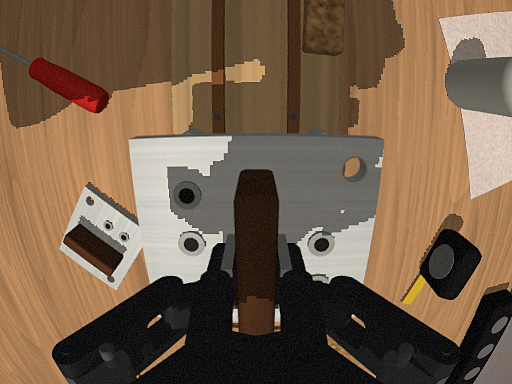

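The plate hangs level above the standoffs, and the pin hole at (353,167) in the wrist view is free. Now I'll carry it across to the mat.

Request:
carry_out(steps=[1,0,-8,4,0,0,0,1,1,-24,8,0,0,0,1,2,-48,10,0,0,0,1,3,-76,10,0,0,0,1,4,-104,10,0,0,0,1,5,-132,10,0,0,0,1,6,-160,10,0,0,0,1,7,-188,10,0,0,0,1,8,-216,10,0,0,0,1,9,-242,10,0,0,0,1,9,-265,10,0,0,0,1,10,-283,10,0,0,0])

```text
t: 5.93
position: [0.5424, -0.2075, 0.1679]
tool_rot: [-2.26, -2.18, 0.004]
wrist_force: [0.1, 0.8, -4.6]
opening: 0.201
```

```bash
python3 - <<'E'
from h import *
plan([543.6,-220,100])
E
```

```text
turn [ 0.02 -0.16  0.18]
turn [-2.6000e-01 -3.0000e-02 -1.7982e+02]
t 5.93 pos [ 542.4 -207.5  167.9] shift [  1.2 -12.5 -67.9] F [ 0.1  0.8 -4.6] op 0.201 j [-0.36  0.38 -0.05  1.15 -0.    1.24]
```

Request:
carry_out(steps=[1,1,-6,0,0,0,0,1,1,-12,-8,0,0,0,1,1,-12,-20,0,0,0,1,1,-12,-36,0,0,0,1,1,-12,-52,0,0,0,1,1,-12,-66,0,0,0,1,1,-12,-80,0,0,0,1,1,-12,-90,0,0,0,1,1,-12,-97,0,0,0,1,1,-12,-102,0,0,0,1,1,-12,-104,0,0,0,1,1,-12,-104,0,0,0])

```text
t: 6.93
position: [0.5434, -0.2194, 0.0637]
tool_rot: [-2.26, -2.18, 0.004]
wrist_force: [0.6, 0.3, -3.9]
opening: 0.196
```

```bash
python3 - <<'E'
from h import *
plan([543.6,-220,52])
im=ctrl.camera("scene")[:,:,::-1]
cv2.imwrite("pics/s3.png",cv2.resize(im[90:290,100:300],None,fx=3,fy=3,interpolation=cv2.INTER_CUBIC))
E
```

```text
turn [ 0.02 -0.17  0.17]
turn [-2.7000e-01 -3.0000e-02 -1.7983e+02]
t 6.93 pos [ 543.4 -219.4   63.7] shift [  0.2  -0.6 -11.7] F [ 0.6  0.3 -3.9] op 0.196 j [-0.38  0.47 -0.19  0.92 -0.    1.22]
```

View pics/s3.png

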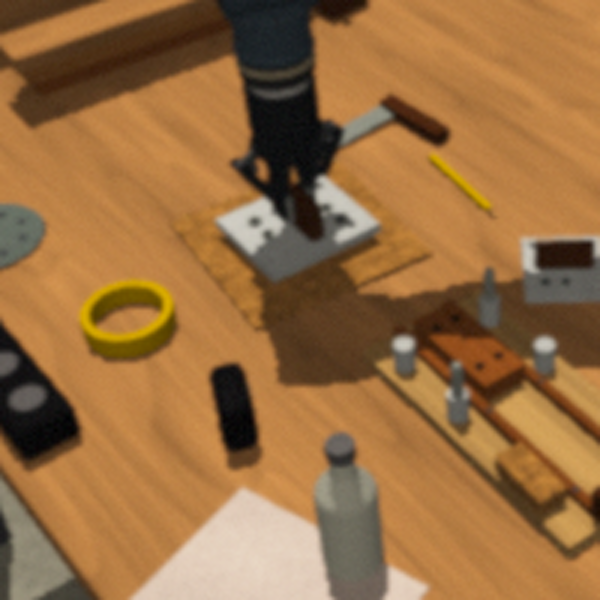

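The plate hangs over the middle of the mat. I'll lower it the rest of the way slowly.

Request:
carry_out(steps=[1,0,0,-2,0,0,0,1,0,0,-4,0,0,0,1,0,0,-6,0,0,0,1,0,0,-8,0,0,0,1,0,0,-9,0,0,0,1,0,0,-10,0,0,0,1,0,0,-11,0,0,0,1,0,0,-11,0,0,0,1,0,0,-11,0,0,0])

```text
t: 7.73
position: [0.5436, -0.2195, 0.0531]
tool_rot: [-2.26, -2.18, 0.003]
wrist_force: [0.2, -0.4, -3.4]
opening: 0.201
```

```bash
python3 - <<'E'
from h import *
plan([543.6,-220,52])
E
```

```text
turn [ 0.03 -0.15  0.18]
turn [-2.3000e-01 -5.0000e-02 -1.7982e+02]
t 7.73 pos [ 543.6 -219.5   53.1] shift [ 0.  -0.5 -1.1] F [ 0.2 -0.4 -3.4] op 0.201 j [-0.38  0.48 -0.2   0.89 -0.    1.22]
```

Request:
carry_out(steps=[1,0,0,-0.5,0,0,0,1,0,0,-1,0,0,0,1,0,0,-1.4,0,0,0,1,0,0,-1.4,0,0,0])

```text
t: 8.07
position: [0.5436, -0.2195, 0.0524]
tool_rot: [-2.261, -2.18, 0.003]
wrist_force: [-3.4, 0.9, 5.4]
opening: 0.201
```

The wrist force has gone from -4 N to +5.4 N, so the plate is resting on the mat. Releasing it.

Request:
carry_out(steps=[0.55,0,0,0,0,0,0,0.4,0,0,0,0,0,0,0.2,0,0,0,0,0,0,0,0,0,0,0,0,0,0,0,0,0,0,0,0,0,0,0,0,0,0,0,0,0,5,0,0,0,0,0,0,15,0,0,0,0,0,0,35,0,0,0,0,0,0,60,0,0,0,0,0,0,90,0,0,0,0,0,0,125,0,0,0])

```text
invalid input
```

```bash
python3 - <<'E'
from h import *
plan([543.6,-220,52])
im=ctrl.camera("scene")[:,:,::-1]
cv2.imwrite("pics/s4.png",cv2.resize(im[110:290,130:350],None,fx=3.5,fy=3.3,interpolation=cv2.INTER_CUBIC))
im=ctrl.camera("top")[:,:,::-1];cv2.imwrite("pics/top4.png",cv2.resize(im[130:245,165:415],None,fx=3.2,fy=3.2,interpolation=cv2.INTER_CUBIC))
E
```

```text
turn [ 0.04 -0.12  0.18]
turn [-1.8000e-01 -6.0000e-02 -1.7982e+02]
t 8.07 pos [ 543.6 -219.5   52.4] shift [-0.  -0.5 -0.4] F [-3.4  0.9  5.4] op 0.201 j [-0.38  0.48 -0.2   0.89 -0.    1.22]
```

View pics/s4.png

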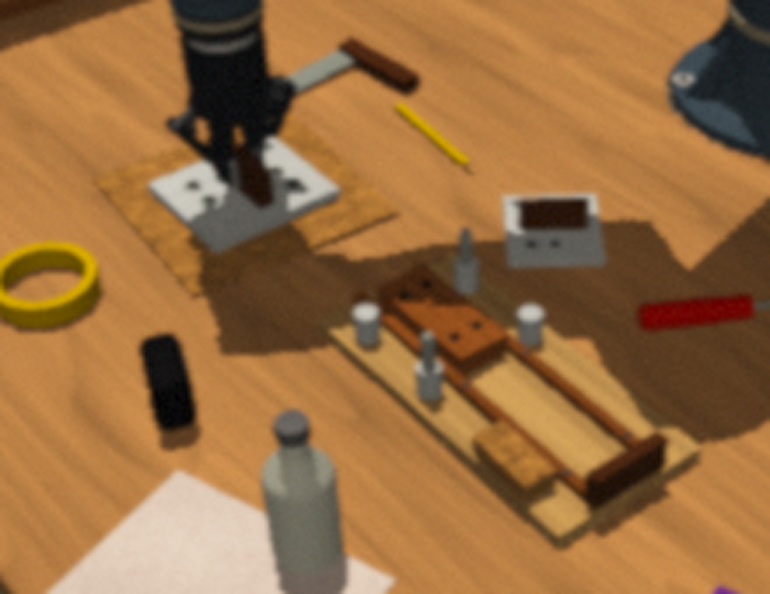

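View pics/top4.png

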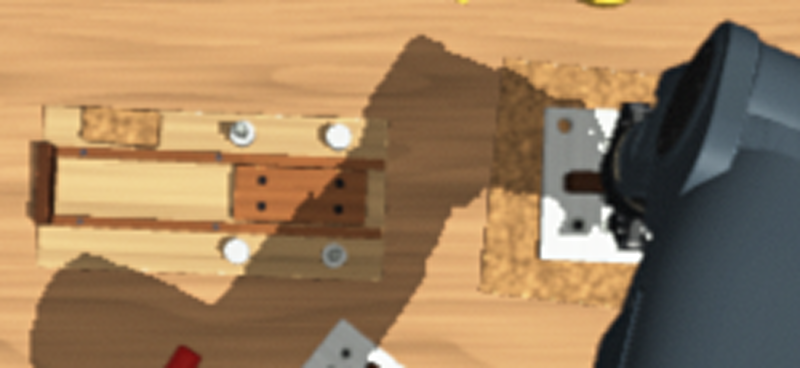

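The call was refused because I miscounted the numbers, so I'll resend it. The plate sits flat on the mat and is still held. The rail is now visible between the standoffs.

Request:
carry_out(steps=[0.5,0,0,0,0,0,0,0.4,0,0,0,0,0,0,0.2,0,0,0,0,0,0,0,0,0,0,0,0,0,0,0,0,0,0,0,0,0,0,0,5,0,0,0,0,0,0,15,0,0,0,0,0,0,35,0,0,0,0,0,0,65,0,0,0,0,0,0,95,0,0,0,0,0,0,125,0,0,0])

```text
t: 9.08
position: [0.5435, -0.2194, 0.1796]
tool_rot: [-2.261, -2.18, 0.003]
wrist_force: [1.5, 0.3, -0.6]
opening: 0.499
```

```bash
python3 - <<'E'
from h import *
P=onz("top",crop([(236,165),(368,170),(362,229),(232,224)],165,130,3.2),.040);rep("rail",P)
plan([531,-5,150])
im=ctrl.camera("wrist")[:,:,::-1];cv2.imwrite("pics/w5.png",im)
E
```

```text
rail [530.4  67.1] sides [120.2  54.  118.   53.9] dir01 -91.8 dir32 -91.9 dir03 176.6 dir12 174.4
turn [ 0.05 -0.1   0.18]
turn [-1.5000e-01 -8.0000e-02 -1.7982e+02]
t 9.08 pos [ 543.5 -219.4  179.6] shift [-12.5 214.4 -29.6] F [ 1.5  0.3 -0.6] op 0.499 j [-0.38  0.38 -0.01  1.18 -0.    1.22]
```

View pics/w5.png

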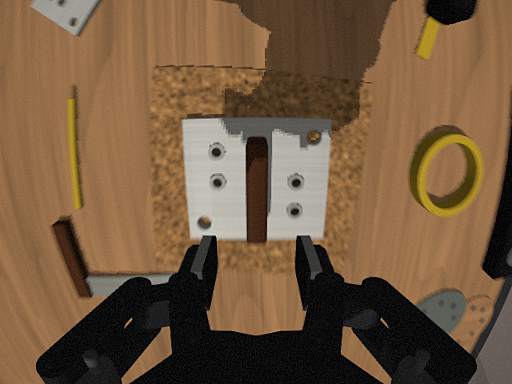

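The plate lies released near the mat's centre. The rail's centre is at jig y of about -81 mm, and its free end at about -141 mm. I'll turn the gripper by 90° and shut it, so it stays narrow between the standoffs, and push from behind the rail.

Request:
carry_out(steps=[0.3,-1,16,0,0,0,7,0.5,-2,32,0,0,0,14,0.7,-3,48,0,0,0,21,1,-5,64,0,0,0,28,1,-6,80,0,0,0,35,1,-7,96,0,0,0,42,1,-8,112,0,0,0,49,1,-9,128,0,0,0,56,1,-10,142,0,0,0,63,1,-12,156,0,0,0,70,1,-13,170,0,0,0,77,1,-14,185,0,0,0,84])

```text
t: 10.13
position: [0.5317, -0.0348, 0.1867]
tool_rot: [0.212, 3.129, 0.009]
wrist_force: [0.4, -0.0, 0.4]
opening: -0.0
```

```bash
python3 - <<'E'
from h import *
plan([529.3,-32,110],88.1)
im=ctrl.camera("top")[:,:,::-1];cv2.imwrite("pics/top6.png",cv2.resize(im[130:245,165:415],None,fx=3.2,fy=3.2,interpolation=cv2.INTER_CUBIC))
im=ctrl.camera("wrist")[:,:,::-1];cv2.imwrite("pics/w6.png",im)
E
```

```text
turn [-0.33  0.3   5.84]
turn [   0.46    0.5  -174.16]
t 10.13 pos [531.7 -34.8 186.7] shift [ -2.4   2.8 -76.7] F [ 0.4 -0.   0.4] op -0.0 j [-0.07  0.28 -0.14  1.15  0.01  0.07]
```

View pics/top6.png

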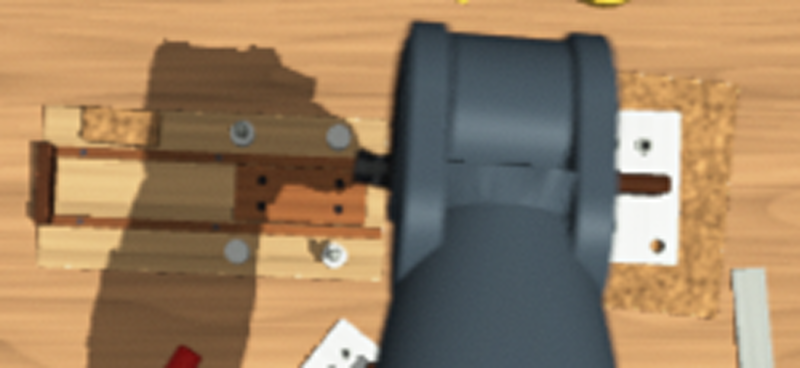

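View pics/w6.png

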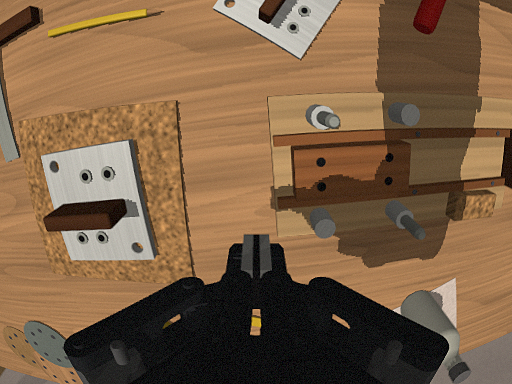

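The path is clear and the jaws are shut, positioned behind the rail's open end. Descending to 53 mm.

Request:
carry_out(steps=[1,-2,2,-20,-0.3,0.3,5.8,1,-2,2,-45,-0.3,0.3,5.8,1,-2,2,-70,-0.3,0.3,5.8,1,-2,2,-92,-0.3,0.3,5.8,1,-2,2,-110,-0.3,0.3,5.8,1,-2,2,-122,-0.3,0.3,5.8,1,-2,2,-130,-0.3,0.3,5.8,1,-2,2,-134,-0.3,0.3,5.8,1,-2,2,-134,-0.3,0.3,5.8,1,-2,2,-134,-0.3,0.3,5.8])

```text
t: 11.07
position: [0.5301, -0.0321, 0.0533]
tool_rot: [0.056, 3.141, 0.001]
wrist_force: [-0.7, 0.5, 0.7]
opening: 0.001
```

```bash
python3 - <<'E'
from h import *
plan([530.4,-8,53],88.1)
im=ctrl.camera("scene")[:,:,::-1]
cv2.imwrite("pics/s7.png",cv2.resize(im[130:290,170:350],None,fx=4,fy=3.6,interpolation=cv2.INTER_CUBIC))
E
```

```text
turn [-0.05  0.03  0.15]
turn [ 5.0000e-02  8.0000e-02 -1.7985e+02]
t 11.07 pos [530.1 -32.1  53.3] shift [ 0.3 24.1 -0.3] F [-0.7  0.5  0.7] op 0.001 j [-0.06  0.4  -0.34  0.83  0.   -0.03]
```

View pics/s7.png

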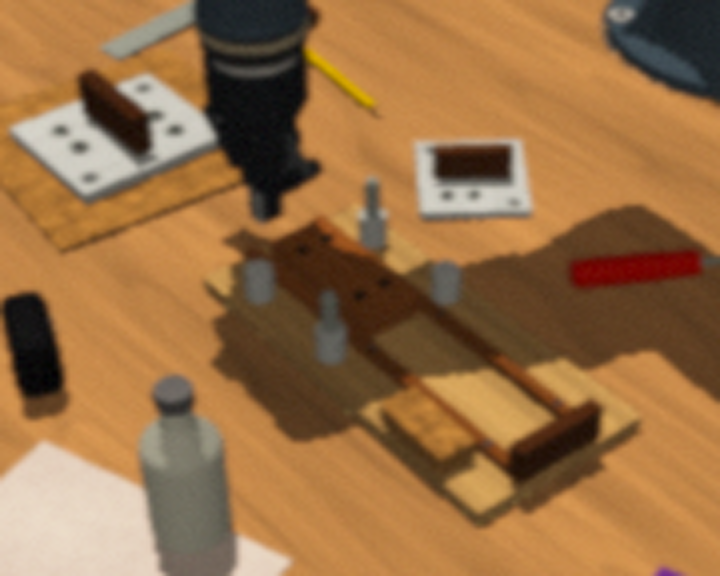

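Request:
carry_out(steps=[1,0.5,10,0,0,0,0,1,0.7,18,0,0,0,0,1,1,26,0,0,0,0,1,1.3,34,0,0,0,0,1,1.6,44,0,0,0,0,1,2,54,0,0,0,0,1,2.3,64,0,0,0,0,1,2.6,74,0,0,0,0,1,3,84,0,0,0,0,1,3,90,0,0,0,0,1,3,90,0,0,0,0])

```text
t: 12.03
position: [0.5336, 0.0597, 0.0538]
tool_rot: [0.054, 3.139, 0.002]
wrist_force: [-0.6, -0.7, 0.3]
opening: -0.002
```

```bash
python3 - <<'E'
from h import *
plan([535.8,158,53],88.1)
im=ctrl.camera("scene")[:,:,::-1]
cv2.imwrite("pics/s8.png",cv2.resize(im[130:290,170:350],None,fx=4,fy=3.6,interpolation=cv2.INTER_CUBIC))
E
```

```text
turn [-0.06  0.1   0.06]
turn [ 1.6000e-01  1.0000e-01 -1.7994e+02]
t 12.03 pos [533.6  59.7  53.8] shift [ 2.2 98.3 -0.8] F [-0.6 -0.7  0.3] op -0.002 j [ 0.11  0.4  -0.33  0.83  0.    0.15]
```

View pics/s8.png

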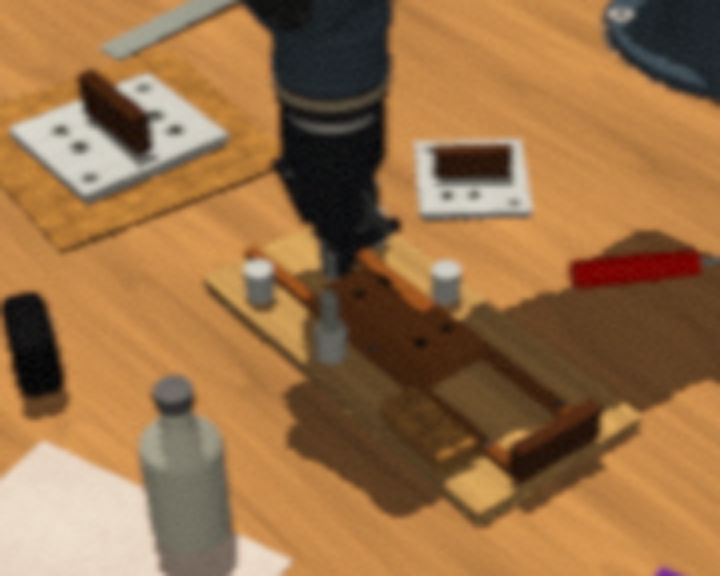

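The rail is sliding flat in the channel. I'll push on, slowing as it nears the stop.

Request:
carry_out(steps=[1,0.3,8,0,0,0,0,1,0.6,18,0,0,0,0,1,0.9,28,0,0,0,0,1,1.2,38,0,0,0,0,1,1.5,48,0,0,0,0,1,1.8,58,0,0,0,0,1,2,67,0,0,0,0,1,2,75,0,0,0,0,1,2,81,0,0,0,0,1,2,85,0,0,0,0,1,2,87,0,0,0,0,1,2,88,0,0,0,0])

```text
t: 13.08
position: [0.5352, 0.1476, 0.0535]
tool_rot: [0.053, 3.14, 0.002]
wrist_force: [0.3, -0.7, -0.5]
opening: 0.001
```

```bash
python3 - <<'E'
from h import *
plan([535.8,158,53],88.1)
im=ctrl.camera("scene")[:,:,::-1]
cv2.imwrite("pics/s9.png",cv2.resize(im[180:290,230:350],None,fx=6,fy=5.4,interpolation=cv2.INTER_CUBIC))
E
```

```text
turn [-0.07  0.06  0.05]
turn [ 9.0000e-02  1.2000e-01 -1.7995e+02]
t 13.08 pos [535.2 147.6  53.5] shift [ 0.6 10.4 -0.5] F [ 0.3 -0.7 -0.5] op 0.001 j [ 0.27  0.43 -0.28  0.85  0.    0.3 ]
```

View pics/s9.png

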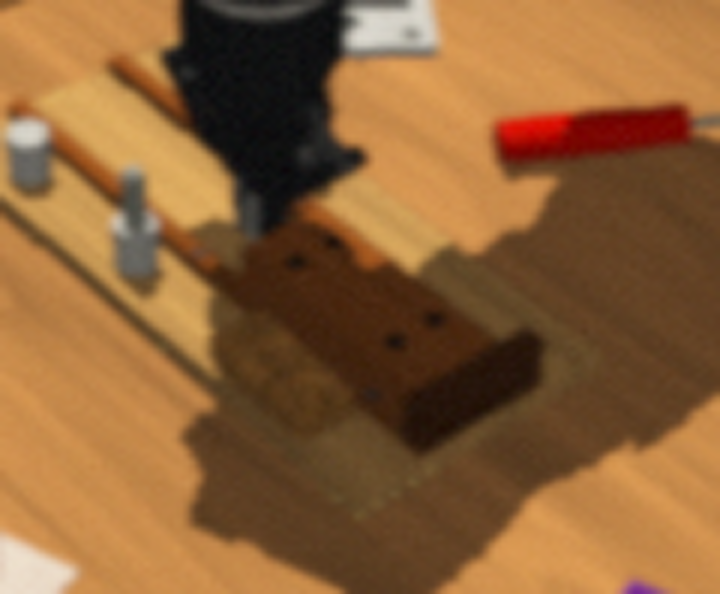

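Request:
carry_out(steps=[1,0,1,0,0,0,0,1,0,2,0,0,0,0,1,0.1,3,0,0,0,0,1,0.1,4,0,0,0,0,1,0.2,5,0,0,0,0,1,0.2,6,0,0,0,0,1,0.2,6,0,0,0,0])

```text
t: 13.72
position: [0.5355, 0.1537, 0.0535]
tool_rot: [0.053, 3.14, 0.002]
wrist_force: [0.8, -0.2, -0.1]
opening: -0.004
```

Request:
carry_out(steps=[1,0,1,0,0,0,0,1,0,2,0,0,0,0,1,0.1,3,0,0,0,0,1,0.1,4,0,0,0,0,1,0.1,4,0,0,0,0])

```text
t: 14.13
position: [0.5356, 0.1577, 0.0535]
tool_rot: [0.053, 3.14, 0.002]
wrist_force: [-0.2, -0.1, 0.1]
opening: 0.001
```

```bash
python3 - <<'E'
from h import *
im=ctrl.camera("scene")[:,:,::-1]
cv2.imwrite("pics/s10.png",cv2.resize(im[190:280,250:340],None,fx=6.6,fy=6.6,interpolation=cv2.INTER_CUBIC))
im=ctrl.camera("wrist")[:,:,::-1];cv2.imwrite("pics/w10.png",cv2.resize(im,None,fx=1.5,fy=1.5,interpolation=cv2.INTER_CUBIC))
E
```

```text
(no output)
```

View pics/s10.png

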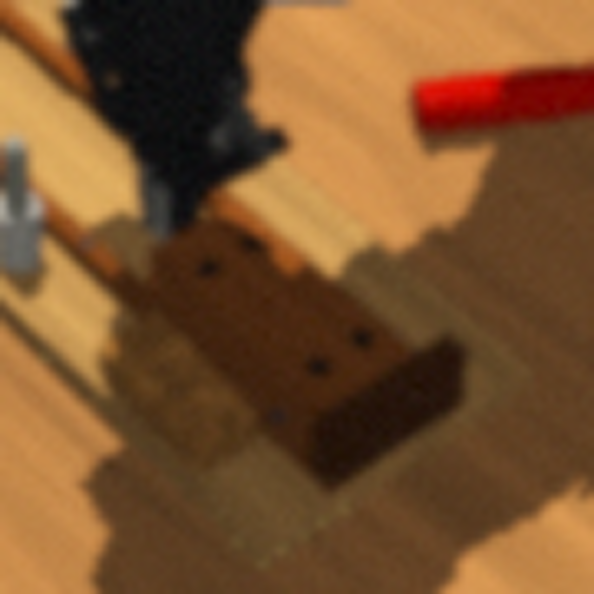

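View pics/w10.png

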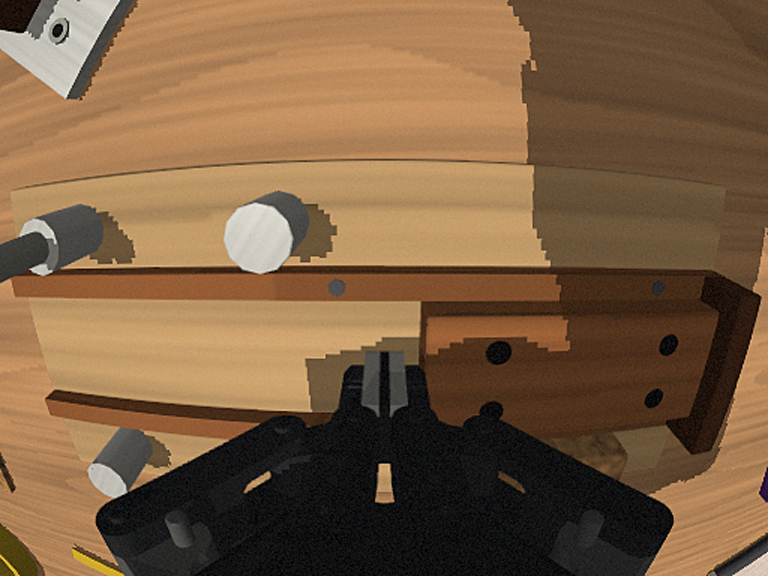

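The wrist view shows the rail close to the stop, at about x=715 px. I'll push on gently until contact force appears.

Request:
carry_out(steps=[1,0,1,0,0,0,0,1,0,2,0,0,0,0,1,0.1,3,0,0,0,0,1,0.1,3,0,0,0,0])

```text
t: 14.57
position: [0.5355, 0.1584, 0.0534]
tool_rot: [0.056, 3.14, -0.006]
wrist_force: [0.1, -13.6, 2.3]
opening: 0.003
```

The tool stopped at y = 158.4 mm with 13.6 N against it, where 158 was predicted, so the rail is on the stop. I'll back off and rise.

Request:
carry_out(steps=[1,0,-2,0,0,0,0,1,0,-8,0,0,0,0,1,0,-16,0,0,0,0,1,0,-25,0,0,0,0,1,0,-28,10,0,0,0,1,0,-28,35,0,0,0,1,0,-28,65,0,0,0,1,0,-28,95,0,0,0,1,0,-28,125,0,0,0,1,-30,-28,145,0,0,0,1,-65,-28,150,0,0,0,1,-100,-28,150,0,0,0])

```text
t: 15.57
position: [0.4356, 0.1303, 0.2058]
tool_rot: [0.057, 3.136, -0.003]
wrist_force: [-0.1, -0.6, 0.4]
opening: -0.003
```

Request:
carry_out(steps=[1,-35,0,0,0,0,0,1,-70,0,0,0,0,0,1,-105,0,0,0,0,0,1,-140,0,0,0,0,0,1,-160,0,0,0,0,0,1,-160,0,0,0,0,0])

```text
t: 16.07
position: [0.2716, 0.1294, 0.2063]
tool_rot: [0.056, 3.137, -0.003]
wrist_force: [-0.3, 0.5, -0.1]
opening: -0.001
```

```bash
python3 - <<'E'
from h import *
im=ctrl.camera("top")[:,:,::-1];cv2.imwrite("pics/top11.png",cv2.resize(im[130:280,165:415],None,fx=3.2,fy=3.2,interpolation=cv2.INTER_CUBIC))
cv2.imwrite("pics/top11full.png",im)
im=ctrl.camera("scene")[:,:,::-1];cv2.imwrite("pics/s11.png",im)
E
```

```text
(no output)
```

View pics/top11.png

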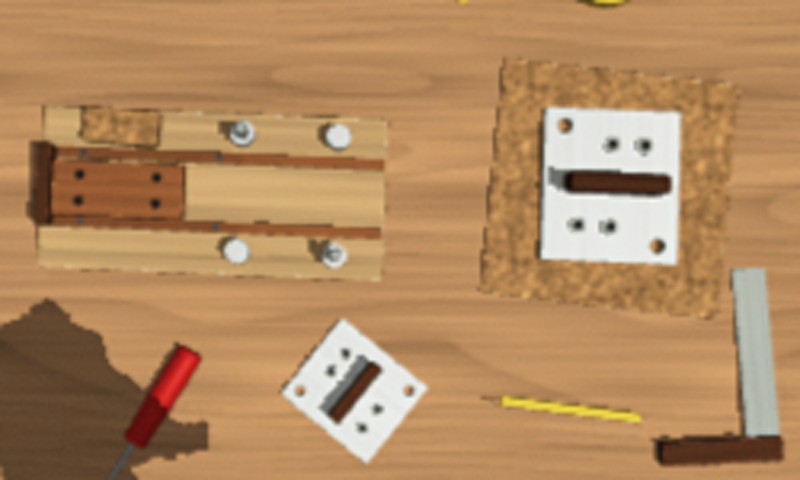

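View pics/s11.png

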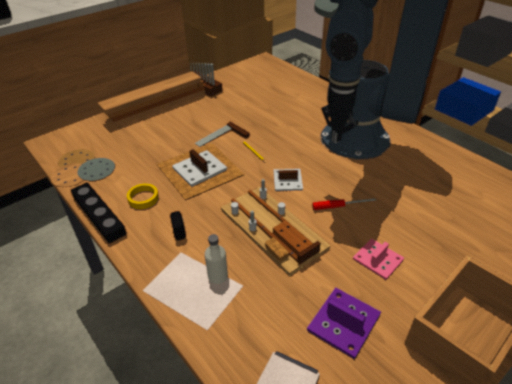

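```bash
python3 - <<'E'
from h import *
T=lambda p,z:onz("top",crop(p,165,130,3.2),z)
P=T([(185,167),(183,220)],.040)[:,:2]*1000
o=np.array([535.5,147.9]);a=np.radians(-1.9);R=np.array([[np.cos(a),-np.sin(a)],[np.sin(a),np.cos(a)]])
print("rail end jig",np.round((P-o)@R,1))
rep("plate",T([(544,107),(681,112),(677,265),(541,259)],.018))
rep("mat",T([(503,58),(739,84),(714,319),(480,291)],.006))
ctrl.hand_in()
E
```

```text
rail end jig [[ 20.8  24.3]
 [-27.5  23.9]]
plate [ 544.1 -219.9] sides [126.6 141.6 124.8 140.7] dir01 -91.8 dir32 -92.2 dir03 178.6 dir12 177.8
mat [ 543.2 -220.7] sides [221.5 220.6 217.4 219.1] dir01 -96.1 dir32 -96.5 dir03 174.2 dir12 173.2
the job is handed in; nothing more can be done
```

I unloaded the jig and handed the job in at about 16 s of robot time; it gives no verdict, so what follows is from my own checks.

- **Template plate:** I gripped it by its handle, lifted it straight up off the pins with only a few newtons at the wrist, and laid it on the mat. The last top picture puts its centre about 1 mm from the mat's centre, and it lies flat and released.
- **Rail:** I slid it with the shut fingers until the tool stopped with 13.6 N against it, within 1 mm of where contact was predicted. The last top picture puts its near end at jig y ≈ 24 mm, where touching the stop would be 25 mm, so the two agree within measuring error.
- **Rail, sideways:** The same measurement reads the rail about 3 mm off the channel's centre line. The channel leaves only 2 mm of play, so I take that as pixel error. It is still inside the ±6 mm limit.
- **Other things:** None looks moved in the last pictures; I judged this by eye and did not measure it.

One release move was refused because I miscounted its numbers. Nothing moved, and I sent it again correctly.

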